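# Close and lock the shelf-lighting control box

## Robot

A 6-joint arm with a two-finger parallel gripper is mounted at the origin on the work surface. World frame = base frame: x ahead of the robot, y to its left, z up, the work surface at z = 0. Lengths are in m, angles in rad, forces in N, time in s.
With the tool pointing down it reaches from about 0.375 to 0.9 m from the base axis. Payload 3.1 kg.
Tool frame: the origin (TCP) lies between the finger pads; the fingertips stand 19 mm ahead of it and the grasp point (between the pads) is the TCP; z points along the fingers, y is the direction in which the jaws open and shut (so a half turn about z gives the same grasp; the last joint's range is limited). The gripper opens to 87 mm and grips with 3 to 60 N. Pads are 19 mm wide; open, the fingers measure 117 mm over their backs; the gripper's body (75 mm by 190 mm) begins 51 mm behind the grasp point.
Start: joints at [-1.302, 0.527, 1.433, -0, 1.181, -0.178], TCP at [0.27, -0.564, 0.242] pointing down, gripper open.
Joint ranges: [-3.08, 3.08], [-0.75, 2.2], [0.22, 2.44], [-1.43, 4.57], [0, 2.65], [-2.85, 2.85]. Speed limits (rad/s): [2.79, 2.79, 3.14, 3.14, 3.14, 3.14].

## Interface

Orientations are given as a rotation vector (axis times angle).
In Python, from plant import robot, kin, read_camera, order gives the robot as it stands. Calls block until the motion is done:
- robot.reach(position, orientation): joint-space move of the TCP to a pose.
- robot.move_l(position, orientation=None, speed=0.15): straight line of the TCP; orientation=None keeps the orientation; speed is the mean speed in m/s.
- robot.goto_joints(angles): joint-space move.
- robot.gripper_open() and robot.grab(): open the fingers fully, or close them until they stop; the grip force is fixed at half the most.
- robot.hold(seconds).
- kin.solve_ik(position, orientation): joint angles nearest the present ones, or None.
- read_camera(name): name is "scene" or "top" or "wrist"; returns a dict with "pixels" (420x560x3 uint8, red, green, blue), "range_z" (420x560 float32, m along the optical axis (not along the pixel's ray), 0 where there is no reading), "intrinsics" (3x3 intrinsics, pixels), "cam_to_world" (4x4, takes a point from camera to world coordinates). Camera axes: x right, y down, z forward; pixel columns grow to the right and rows downward; lengths in m; the calibration is good to about 2 mm. A picture is of the moment at which its call begins.
A pose or a line that the arm cannot do raises robot.Unreachable and nothing moves.
- order.job_done(): hands the job in, once; it reports no verdict.
Readings, each from a call of its own:
- robot.current_t(): time.
- robot.current_joint_positions(): joint angles.
- robot.current_joint_vel(): joint speeds.
- robot.current_joint_torque(): joint torques, N m.
- robot.current_position(): TCP position.
- robot.current_tool_rot(): TCP orientation.
- robot.current_contact_force(): force on the tool from outside, world axes, zero at the start.
- robot.current_torque(): the same for the moment, N m.
- robot.current_gripper_width(): opening from 0.0 (shut) to 1.0 (fully open).
Only numpy, scipy, OpenCV 4.12 (cv2) and the standard library are available. Lean on these libraries where they do the work, as an engineer would, in place of code of your own. Each camera call takes 0.05 s, during which the arm holds its last target.

## Task

The cover of the shelf-lighting control box on the shop counter has been left ajar. Push the cover down with the fingertips, then set a fingertip in the slot of its fastener and turn the fastener a quarter turn clockwise until the cover is locked down tight and the slot points straight at the cover's free edge. Do it with the fingertips alone, without grasping anything or lifting the cover any further, and leave the bottle, carton tube, glass and screwdriver where they are.

Things in the scene. Friction and masses are not known exactly. Their poses are not given: they have to be found in the camera images.
- control_box: Grey steel control box for the shelf lights, fixed on the counter on rubber feet: 240 mm deep (its x), 288 mm wide (its y), rim 86 mm up. Origin: centre of its underside, on the counter. x points from the cover's free edge to its hinges, y to the left of that, z up; the free edge is on the robot's side. The hinge line is parallel to y, 118 mm beyond the centre, 86 mm up.
- cover (a joint): Angle of the grey cover, rad: 0 fully down, growing as its free edge rises; 0.18 to 0.28 at the start. 242 mm from hinge line to free edge, 288 wide, 12 thick. It stays where left; about 2 N moves it. In the last 5 mm a springy seal under the free edge resists: fully down takes about 10 N at the fastener; let go unlocked, it springs back to about 0.017 (edge 4 mm up).
- cover_edge (a point): Middle of the cover's free edge, on its top face (98 mm above the counter when fully down). Moves with the cover: x towards the hinges along the cover, y left along the edge, z out of the top face. The plain top face 60 to 130 mm to either side of this point, up to 200 mm towards the hinges, is free to be pushed on.
- slot (a point): Centre of the fastener, level with its top face: metal turn-disc, 76 mm in diameter, in a 92 mm square black surround (2 mm above the cover), on the cover's middle line, 64 mm from the free edge; 101 mm above the counter when fully down. A finger slot 30 mm wide, 15 mm deep, flat-floored runs right across it (76 mm). Axes turn with the disc: y along the slot, x across, z out.
- fastener (a joint): Turn of the disc, rad: 0 unlocked (slot parallel to the free edge), growing clockwise from above to a stop at 1.571, locked (slot square to the edge); 0 to 0.3 at the start. Turns lightly. With the edge at most about 5 mm up its cam runs under a ramped keeper and draws the cover down (up to 10 N on the slot's wall); turned past 0.6 with the cover higher, it lands on the keeper: turn back.
- whisky: Bystander: amber whisky bottle, 76 mm in diameter, 270 mm tall, standing. Origin: centre of its underside.
- tube: Bystander: green carton tube with metal ends, 91 mm in diameter, 217 mm tall, standing. Origin: centre of its underside.
- glass: Bystander: clear nosing glass, 64 mm in diameter, 109 mm tall, standing. Origin: centre of its underside.
- driver: Bystander: screwdriver with a black handle, 190 mm long, lying along its x. Origin: underside of its middle.

How it is judged:
By the outcome, as a careful person would: the job done as asked, in the order asked, and still so for the second after the job is handed in, with the robot touching nothing.
It also fails if it takes over 45 s, if anything falls off the work surface, if the arm or the gripper's body presses on something with over 40 N, if the wrist force passes 120 N, or if a joint passes its speed limit or range.

## Working session

There is one attempt and no reset: what is moved stays moved. The work goes in short steps, each a Python script; the robot and the scene stay as the last script left them, time stands still between calls to the robot, and variables do not carry over. Pictures are saved under pics/ and viewed, and the job is handed in when it is done.

```bash
mkdir -p pics; ls; python3 - <<'E'
from plant import robot,kin,read_camera
import cv2,numpy as np
for n in ["scene","top"]:
    c=read_camera(n); cv2.imwrite(f"pics/{n}0.png",c["pixels"][:,:,::-1]); np.savez(f"pics/{n}0.npz",**c)
    print(n,c["intrinsics"].round(1).tolist(),c["cam_to_world"].round(3).tolist(),(c["range_z"]>0).mean())
print(robot.current_t(),robot.current_tool_rot(),robot.current_position(),robot.current_contact_force())
E
```

```text
pics
scene [[494.4, 0.0, 277.2], [0.0, 494.4, 197.4], [0.0, 0.0, 1.0]] [[-0.68, 0.582, -0.446, 1.207], [0.733, 0.528, -0.429, 0.61], [-0.014, -0.618, -0.786, 1.192], [0.0, 0.0, 0.0, 1.0]] 0.9958035714285715
top [[434.8, 0.0, 275.3], [0.0, 434.8, 207.6], [0.0, 0.0, 1.0]] [[-0.018, -0.987, 0.158, 0.402], [-1.0, 0.018, -0.005, -0.007], [0.002, -0.159, -0.987, 1.101], [0.0, 0.0, 0.0, 1.0]] 0.9961181972789116
0.1 [-3.06159353e+00 -6.95552102e-01  1.75432111e-04] [ 0.26989415 -0.563007    0.24066999] [-0.82431481 -0.06865586 -0.81019562]
```

View pics/scene0.png

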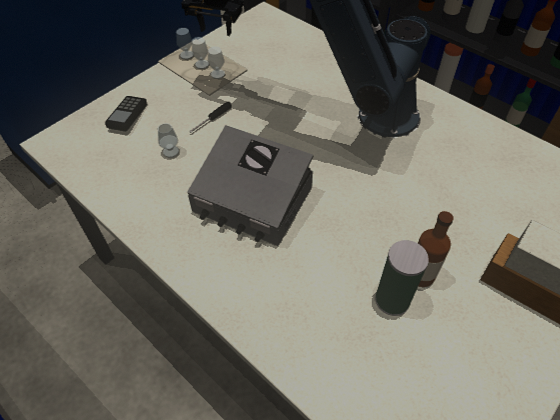

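View pics/top0.png

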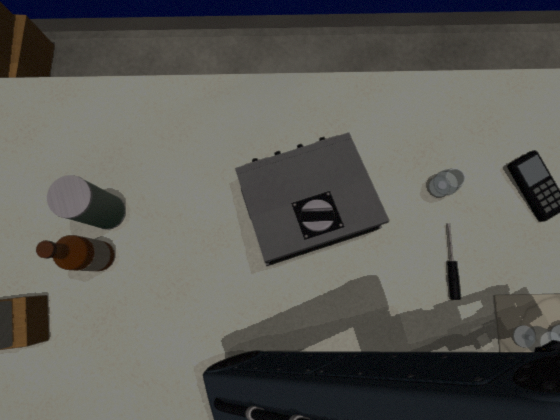

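The top view shows the box cover with corners near (237,168), (349,134), (388,221) and (267,263). The disc is near (318,215) with its dark slot roughly parallel to the free edge. The free edge faces the robot, and the bystanders are well clear.

```bash
cat > h.py <<'E'
import numpy as np,cv2
def cloud(c):
    K=c["intrinsics"];T=c["cam_to_world"];z=c["range_z"]
    v,u=np.mgrid[:z.shape[0],:z.shape[1]]
    P=np.stack([(u-K[0,2])/K[0,0]*z,(v-K[1,2])/K[1,1]*z,z],-1)
    return P@T[:3,:3].T+T[:3,3]
def ray(c,uv):
    K=c["intrinsics"];T=c["cam_to_world"];uv=np.atleast_2d(uv).astype(float)
    d=np.c_[(uv[:,0]-K[0,2])/K[0,0],(uv[:,1]-K[1,2])/K[1,1],np.ones(len(uv))]@T[:3,:3].T
    return T[:3,3],d
def onplane(c,uv,n,d0):  # n.x=d0
    o,d=ray(c,uv); return o+d*((d0-o@n)/(d@n))[:,None]
def fitplane(P,it=5):
    P=P[np.isfinite(P).all(1)]
    for _ in range(it):
        m=P.mean(0);n=np.linalg.svd(P-m,full_matrices=False)[2][2];n*=np.sign(n[2])
        r=(P-m)@n; P=P[abs(r)<2.0*max(r.std(),.001)]
    return n,n@m,r.std()
def coverview(c,poly,name=None):
    X=cloud(c);m=np.zeros(X.shape[:2],np.uint8);cv2.fillConvexPoly(m,np.int32(poly),1)
    m=cv2.erode(m,np.ones((9,9)))
    n,d0,s=fitplane(X[(m>0)&(c["range_z"]>0)])
    # full mask of cover: near plane, near seed
    q=((abs(X@n-d0)<.006)&(c["range_z"]>0)&(X[...,2]>.05)).astype(np.uint8)
    _,lab,st,_=cv2.connectedComponentsWithStats(q)
    ids=lab[m>0];ids=ids[ids>0];k=np.bincount(ids).argmax();q=(lab==k).astype(np.uint8)
    q=cv2.morphologyEx(q,cv2.MORPH_CLOSE,np.ones((7,7)));q=cv2.morphologyEx(q,cv2.MORPH_OPEN,np.ones((5,5)))
    cn=max(cv2.findContours(q,cv2.RETR_EXTERNAL,cv2.CHAIN_APPROX_NONE)[0],key=cv2.contourArea)
    ps=cn[:,0].astype(float)
    W=onplane(c,ps,n,d0)
    # in-plane coordinates
    return n,d0,s,W,q,X
E
python3 - <<'E'
from h import *
for nm,poly in [("top",[(237,168),(349,134),(388,221),(267,263)]),("scene",[(226,127),(312,160),(275,226),(191,188)])]:
    c=dict(np.load(f"pics/{nm}0.npz"))
    n,d0,s,W,q,X=coverview(c,poly)
    tilt=np.arccos(n[2]);print(nm,n,d0,s,"tilt",tilt)
    # in-plane frame: hinge dir horizontal in plane
    y=np.cross([0,0,1],n);y/=np.linalg.norm(y);x=np.cross(y,n)
    for t in (y,x): pass
    A=np.c_[W@x,W@y].astype(np.float32)
    r=cv2.minAreaRect(A*1000);b=cv2.boxPoints(r)/1000
    print("rect",r); B=b[:,:1]*x+b[:,1:]*y+n*d0; print(B.round(4), "center",B.mean(0).round(4))
    # free edge direction from tilt axis vs rect
    print("yaw of x from tilt",np.arctan2(n[1],n[0]),)
    im=c["pixels"][:,:,::-1].copy();im[q>0,2]=255
    cv2.imwrite(f"pics/{nm}_m.png",im)
E
python3 - <<'E'
import cv2,numpy as np
a=cv2.imread('pics/top_m.png')[110:290,200:420];a0=cv2.imread('pics/top0.png')[170:260,270:370]
b=cv2.imread('pics/scene_m.png')[110:250,170:330]
A=cv2.resize(a,(400,327));B=cv2.resize(b,(374,327));C=cv2.resize(a0,(300,270),interpolation=2)
o=np.zeros((600,780,3),np.uint8);o[:327,:400]=A;o[:327,400:774]=B;o[330:,:300]=C
cv2.imwrite('pics/m.png',o)
E
```

```text
top [0.24534321 0.07426307 0.96658766] 0.2618770370320331 0.0014142736679170294 tilt 0.25922993704589437
rect ((488.8239440917969, -256.2965087890625), (245.97830200195312, 287.9327087402344), 0.12859635055065155)
[[ 0.435   0.014   0.1594]
 [ 0.519  -0.2614  0.1593]
 [ 0.7464 -0.192   0.0962]
 [ 0.6624  0.0834  0.0964]] center [ 0.5907 -0.089   0.1278]
yaw of x from tilt 0.2939233498935031
scene [0.2448999  0.07402963 0.96671798] 0.2609480696448226 0.002116061027857589 tilt 0.2587210561692009
rect ((493.6976318359375, -254.4136199951172), (251.2210235595703, 290.17828369140625), 0.054254256188869476)
[[ 0.4361  0.0175  0.1581]
 [ 0.5203 -0.2602  0.1581]
 [ 0.7527 -0.1897  0.0938]
 [ 0.6685  0.088   0.0939]] center [ 0.5944 -0.0861  0.126 ]
yaw of x from tilt 0.29355202194822066
```

View pics/m.png

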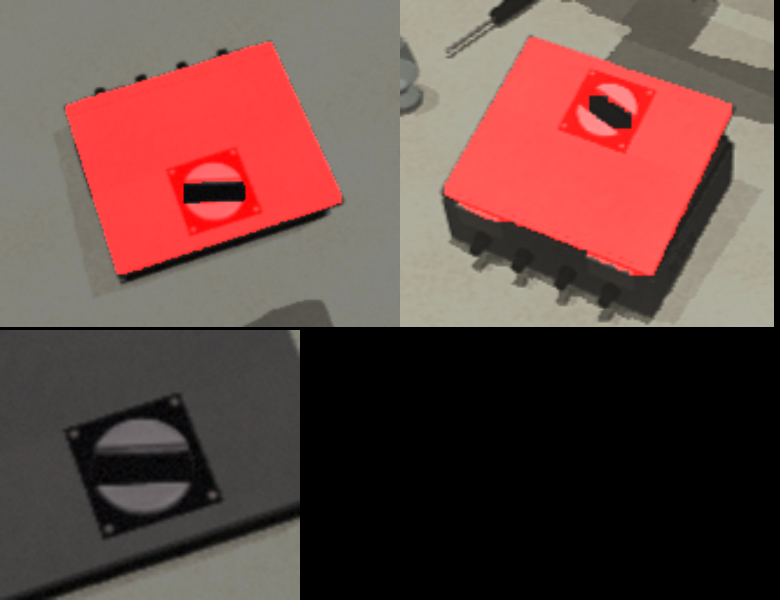

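The mask covers the cover cleanly in both views: tilt 0.259, yaw 0.294, edge 0.159 m up. The slot lies horizontal in the top image, turned clockwise from the edge. Next I rectify the fastener patch to measure it.

```bash
cat >> h.py <<'E'
YAW=0.2937;XD=np.array([np.cos(YAW),np.sin(YAW),0]);YD=np.array([-np.sin(YAW),np.cos(YAW),0]);Z=np.array([0,0,1.])
H=np.array([.6992,-.0557,.086])
def cover_pt(th,s,y,h):
    "point s from hinge toward the free edge, y left, h above cover's underside"
    return H+s*(-np.cos(th)*XD+np.sin(th)*Z)+h*(np.sin(th)*XD+np.cos(th)*Z)+y*YD
def rectify(c,th,h=.015,half=.06,px=.00025):
    # image: up = +x(box) , left = +y
    N=int(2*half/px);o=cover_pt(th,.178,0,h);u=cover_pt(th,.177,0,h)-cover_pt(th,.178,0,h);u/=np.linalg.norm(u)
    T=c["cam_to_world"];K=c["intrinsics"]
    i,j=np.mgrid[:N,:N]
    P=o+((N/2-i)*px)[...,None]*u+((N/2-j)*px)[...,None]*YD
    p=(P-T[:3,3])@T[:3,:3]
    mu=(p[...,0]/p[...,2]*K[0,0]+K[0,2]).astype(np.float32);mv=(p[...,1]/p[...,2]*K[1,1]+K[1,2]).astype(np.float32)
    return cv2.remap(c["pixels"][:,:,::-1].copy(),mu,mv,cv2.INTER_LINEAR)
def disc(R,px=.00025,thr=75):
    g=cv2.cvtColor(R,cv2.COLOR_BGR2GRAY);N=g.shape[0]
    m=(g>thr).astype(np.uint8);return g,m
E
python3 - <<'E'
from h import *
o=[]
for nm in("top","scene"):
    c=dict(np.load(f"pics/{nm}0.npz"));R=rectify(c,.259)
    g=cv2.cvtColor(R,cv2.COLOR_BGR2GRAY);R=cv2.convertScaleAbs(R,alpha=1.5)
    cv2.drawMarker(R,(240,240),(0,0,255));cv2.circle(R,(240,240),152,(0,255,0),1);cv2.rectangle(R,(56,56),(424,424),(255,0,0),1);o.append(cv2.resize(R,(390,390)))
    print(nm,np.percentile(g,[5,25,50,75,95]))
cv2.imwrite("pics/rect.png",np.hstack(o))
E
```

```text
top [  9.  16.  64.  68. 105.]
scene [ 30.  33.  81.  89. 140.]
```

View pics/rect.png

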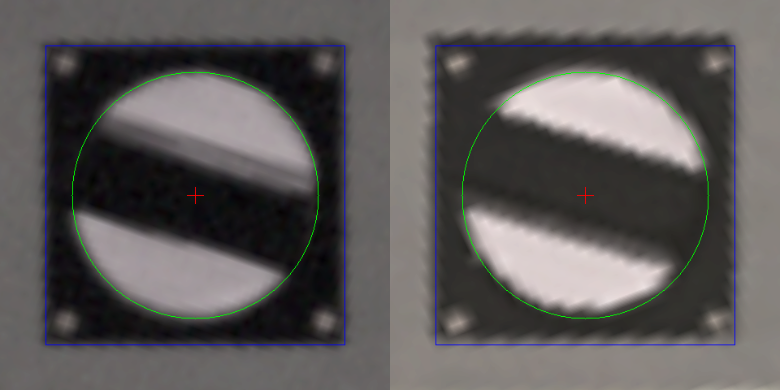

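The rectified views match my box model within about 1 mm: disc outline on the green circle, surround on the blue square. The slot is turned about 0.29 rad clockwise. Next I plan the joints for pushing and turning.

```bash
cat >> h.py <<'E'
from scipy.spatial.transform import Rotation as Rn
def ori(f,flip=False,lean=0):
    "tool down, jaw axis along slot at fastener angle f"
    a=YAW+np.pi/2-f+(np.pi if flip else 0)
    y=np.array([np.cos(a),np.sin(a),0]);z=-Z;x=np.cross(y,z)
    return Rn.from_matrix(np.c_[x,y,z]).as_rotvec()
E
python3 - <<'E'
from h import *
from plant import robot,kin
S=cover_pt(0,.178,0,.015);P=cover_pt(0,.185,-.095,.012);print(S,P)
for fl in(0,1):
    for f in(.29,1.2,2.1):
        q=kin.solve_ik(S+[0,0,.02],ori(f,fl));print(fl,f,None if q is None else np.round(q,2))
    q=kin.solve_ik(P+[0,0,.1],ori(.29,fl));print('P',None if q is None else np.round(q,2))
E
```

```text
[ 0.52882209 -0.10723025  0.101     ] [ 0.54962393 -0.20018875  0.098     ]
0 0.29 [-0.41  0.59  1.75  0.    0.8  -1.98]
0 1.2 [-0.41  0.59  1.75 -0.    0.8  -1.07]
0 2.1 [-0.41  0.59  1.75 -0.    0.8  -0.17]
P [-0.54  0.53  1.58  0.    1.04 -2.11]
1 0.29 [-0.41  0.59  1.75  0.    0.8   1.16]
1 1.2 [-0.41  0.59  1.75 -0.    0.8   2.07]
1 2.1 None
P [-0.54  0.53  1.58  0.    1.04  1.03]
```

```bash
python3 - <<'E'
from h import *
from plant import robot,read_camera
o=ori(.29);P=cover_pt(0,.185,-.095,.012)
robot.grab()
robot.reach(P+[0,0,.019+.085],o); print('above',robot.current_t(),robot.current_contact_force().round(1),robot.current_gripper_width())
f0=robot.current_contact_force()
robot.move_l(P+[0,0,.019+.015],speed=.06);print(robot.current_t(),robot.current_position()[2]-.019,(robot.current_contact_force()-f0).round(1))
h=.015
while h>-.006:
    h-=.002;robot.move_l(P+[0,0,.019+h],speed=.03);F=robot.current_contact_force()-f0
    print(round(h,3),(robot.current_position()[2]-.117).round(4),F.round(1))
    if F[2]>14 or np.linalg.norm(F)>40:break
robot.hold(.2);print((robot.current_contact_force()-f0).round(1),robot.current_t())
c=read_camera("scene");cv2.imwrite("pics/push.png",c["pixels"][:,:,::-1])
E
```

```text
above 3.3167 [-0.8  1.   0.6] 0.003091761075616195
4.6333 0.11326767933109695 [ 0.5 -1.  -0.6]
0.013 0.0132 [ 0.5 -0.8 -0.4]
0.011 0.011 [ 1.2 -1.8 -0.3]
0.009 0.0088 [ 1.5 -0.7 -0.3]
0.007 0.0067 [ 0.7 -1.3 -0.2]
0.005 0.0048 [-0.2 -0.9 -0.9]
0.003 0.0029 [ 0.2 -0.6 -0.4]
0.001 0.0011 [-0.7 -1.6  3.2]
-0.001 -0.0001 [-2.2 -0.6  8.3]
-0.003 -0.001 [-3.  -0.4 14.3]
[-3.  -0.  14.1] 7.0833
```

View pics/push.png

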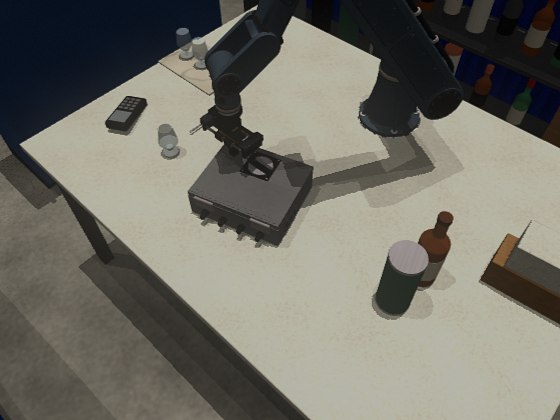

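The picture shows the fingertips pressing the flattened cover near (240,155), with the box closed and the seal pushing back at 14 N. Now I lift off and look again with all cameras.

```bash
python3 - <<'E'
from h import *
from plant import robot,read_camera
P=cover_pt(0,.185,-.095,.012)
robot.move_l(P+[0,0,.019+.06],speed=.12)
S=cover_pt(0,.178,0,.015)
robot.reach(S+[-.0,0,.019+.12],ori(.29));robot.hold(.1);print(robot.current_t(),robot.current_contact_force().round(1))
for n in("scene","top","wrist"):
    c=read_camera(n);np.savez(f"pics/{n}1.npz",**c);cv2.imwrite(f"pics/{n}1.png",c["pixels"][:,:,::-1])
    R=rectify(c,.017);R=cv2.convertScaleAbs(R,alpha=1.5);cv2.drawMarker(R,(240,240),(0,0,255));cv2.circle(R,(240,240),152,(0,255,0),1);cv2.rectangle(R,(56,56),(424,424),(255,0,0),1)
    cv2.imwrite(f"pics/r_{n}1.png",cv2.resize(R,(260,260)))
cv2.imwrite("pics/r1.png",np.vstack([np.hstack([cv2.imread(f"pics/r_{n}1.png") for n in("scene","top","wrist")]),cv2.resize(np.hstack([cv2.imread(f"pics/{n}1.png") for n in("top","wrist")]),(780,293))]))
E
```

```text
8.4417 [-0.4 -0.3 -0.5]
```

View pics/r1.png

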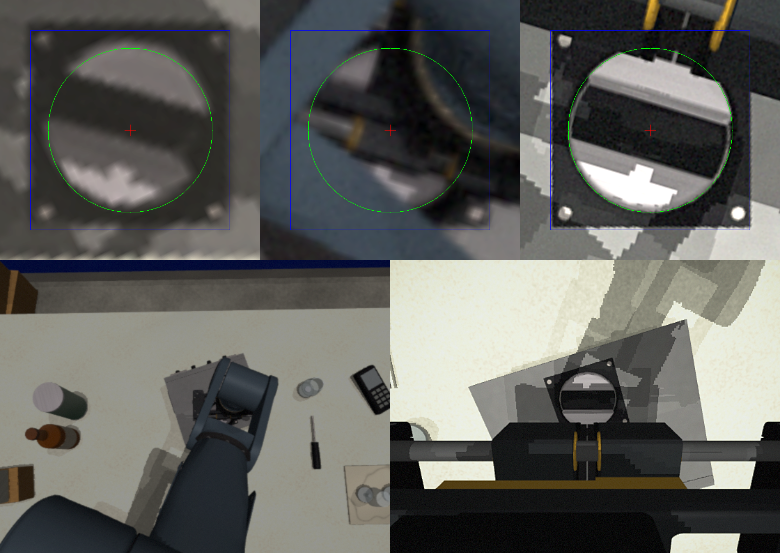

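The wrist view shows the slot centred within 1 mm of the model for the cover sprung to 0.017. The fastener is still about 0.29, so I insert there.

```bash
python3 - <<'E'
from h import *
from plant import robot,read_camera
S=cover_pt(0.012,.178,0,0);S[2]=.092+.019
f0=robot.current_contact_force();t0=robot.current_torque()
def rep(s):
    F=robot.current_contact_force()-f0;T=robot.current_torque()-t0
    print(s,F.round(1),T.round(2),robot.current_position().round(4));return F,T
robot.move_l(S+[0,0,.035],ori(.29),speed=.1)
for h in(.012,.006,.0):
    robot.move_l(S+[0,0,h],speed=.05);F,T=rep(h)
    if np.linalg.norm(F)>12: raise SystemExit
for f in np.arange(.39,1.5,.1):
    robot.reach(S,ori(f));F,T=rep(round(f,2))
    if np.linalg.norm(F)>25 or abs(T[2])>1: break
print(robot.current_t())
E
```

```text
0.012 [0.6 0.1 1.3] [-0.01 -0.01  0.01] [ 0.5288 -0.1072  0.1227]
0.006 [-0.   1.2  0.8] [-0.01 -0.02  0.05] [ 0.5286 -0.1072  0.1167]
0.0 [0.9 1.  1.4] [0.04 0.01 0.  ] [ 0.5286 -0.1071  0.1106]
0.39 [1.  0.4 0.3] [-0.06 -0.09  0.1 ] [ 0.5289 -0.1072  0.111 ]
0.49 [ 1.1  0.9 -0.2] [-0.02 -0.01  0.  ] [ 0.5289 -0.1073  0.1111]
0.59 [ 1.  -0.7  0.7] [ 0.02 -0.04  0.05] [ 0.5289 -0.1072  0.111 ]
0.69 [-0.   1.1  0.7] [-0.05 -0.05  0.07] [ 0.5289 -0.1073  0.111 ]
0.79 [1.3 0.2 0.9] [ 0.   -0.15  0.02] [ 0.5291 -0.1073  0.1111]
0.89 [0.8 0.3 0.9] [-0.02 -0.2   0.02] [ 0.5292 -0.1074  0.1111]
0.99 [2.1 0.4 0.9] [-0.13 -0.28 -0.01] [ 0.5293 -0.1074  0.1111]
1.09 [1.1 0.6 0.6] [-0.16 -0.26 -0.02] [ 0.5291 -0.1073  0.1111]
1.19 [2.1 0.3 0.6] [-0.17 -0.23  0.05] [ 0.5289 -0.1072  0.111 ]
1.29 [1.  1.  1.1] [-0.1  -0.23  0.07] [ 0.5286 -0.1071  0.1109]
1.39 [1.  1.5 0.7] [-0.   -0.04  0.04] [ 0.5284 -0.107   0.1109]
1.49 [1.2 0.5 0.8] [-0.13  0.04  0.05] [ 0.5284 -0.1071  0.1109]
13.825
```

```bash
python3 - <<'E'
from h import *
from plant import robot,read_camera
c=read_camera("wrist");R=rectify(c,.008);R=cv2.convertScaleAbs(R,alpha=1.5);cv2.circle(R,(240,240),152,(0,255,0),1)
cv2.imwrite("pics/w2.png",np.hstack([cv2.resize(R,(390,390)),cv2.resize(c["pixels"][:,:,::-1],(390,292+98))]))
E
```

```text
(no output)
```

View pics/w2.png

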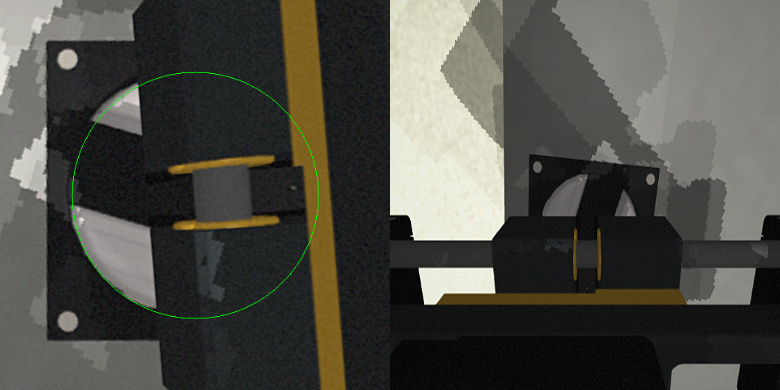

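The wrist view shows the slot still at about 0.29 (left end near (75,190)). The closed tips are slim enough to spin freely, so I will push the slot wall off-centre near its left end and follow the arc.

```bash
cat >> h.py <<'E'
def e_(f):
    a=YAW+np.pi/2-f;return np.array([np.cos(a),np.sin(a),0])
def m_(f):
    a=YAW-f;return np.array([np.cos(a),np.sin(a),0])
E
python3 - <<'E'
from h import *
from plant import robot,read_camera
S=cover_pt(0.012,.178,0,0);S[2]=.092+.019;r=.023
f0=robot.current_contact_force()
def rep(s,f):
    F=robot.current_contact_force()-f0
    print(s,'push',round(-F@m_(f),1),'rad',round(F@e_(f),1),'z',F[2].round(1));return F
robot.reach(S,ori(.29));rep('back',.29)
robot.move_l(S+r*e_(.29),ori(.29),speed=.05);rep('out',.29)
for f in np.arange(.29,0.72,.1):
    robot.move_l(S+r*e_(f)+.0055*m_(f),ori(f),speed=.04);F=rep(round(f,2),f)
    if np.linalg.norm(F)>25:break
print(robot.current_t())
c=read_camera("wrist");R=rectify(c,.008);R=cv2.convertScaleAbs(R,alpha=1.5);cv2.circle(R,(240,240),152,(0,255,0),1)
cv2.imwrite("pics/w3.png",np.hstack([cv2.resize(R,(390,390)),cv2.resize(c["pixels"][:,:,::-1],(390,292+98))]))
E
```

```text
back push -0.7 rad 1.4 z 0.4
out push -0.5 rad 1.7 z 1.0
0.29 push 0.3 rad -0.2 z 0.8
0.39 push 0.6 rad 0.0 z 0.1
0.49 push 0.9 rad -0.1 z -0.1
0.59 push 1.4 rad -0.7 z 1.0
0.69 push 1.9 rad -0.4 z -0.3
16.8833
```

View pics/w3.png

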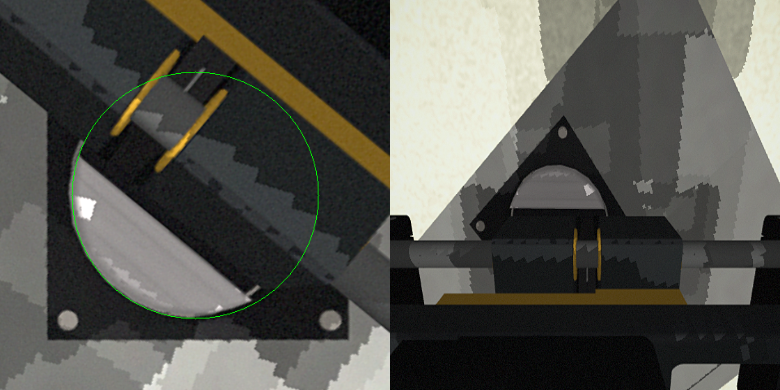

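The slot chord runs from (80,155) to (250,300), about 0.70 rad, so the disc is following the fingertip exactly. Forces are low, so I continue to the stop.

```bash
python3 - <<'E'
from h import *
from plant import robot,read_camera
S=cover_pt(0.008,.178,0,0);S[2]=.0905+.019;r=.023
def rep(s,f):
    F=robot.current_contact_force()-np.array([-.4,-.3,-.5])
    print(s,'push',round(-F@m_(f),1),'rad',round(F@e_(f),1),'z',F[2].round(1));return F
fs=list(np.arange(.79,1.5,.1))+[1.53,1.571]
for f in fs:
    robot.move_l(S+r*e_(f)+.0055*m_(f),ori(f),speed=.04);F=rep(round(f,2),f)
    if np.linalg.norm(F)>25:break
else:
    for o in np.arange(.006,.0105,.0005):
        robot.move_l(S+r*e_(f)+o*m_(f),speed=.02);F=rep(('off',round(o,4)),f)
        if -F@m_(f)>18 or np.linalg.norm(F)>30:break
print(robot.current_t())
c=read_camera("wrist");R=rectify(c,0);R=cv2.convertScaleAbs(R,alpha=1.5);cv2.circle(R,(240,240),152,(0,255,0),1)
cv2.imwrite("pics/w4.png",np.hstack([cv2.resize(R,(390,390)),cv2.resize(c["pixels"][:,:,::-1],(390,292+98))]))
E
```

```text
0.79 push 2.3 rad -0.7 z 0.7
0.89 push 1.8 rad -0.6 z 0.9
0.99 push 2.4 rad 0.2 z 0.5
1.09 push 3.4 rad 0.4 z -1.5
1.19 push 4.1 rad 0.4 z -2.1
1.29 push 3.3 rad -1.1 z -1.4
1.39 push 3.6 rad -1.4 z -1.0
1.49 push 3.9 rad -2.1 z -0.3
1.53 push 5.9 rad -0.7 z -0.6
1.57 push 5.9 rad 1.1 z -1.4
('off', np.float64(0.006)) push 7.6 rad 0.6 z 0.1
('off', np.float64(0.0065)) push 9.4 rad 0.2 z 0.1
('off', np.float64(0.007)) push 10.1 rad 1.4 z 0.1
('off', np.float64(0.0075)) push 11.2 rad 1.8 z 0.9
('off', np.float64(0.008)) push 11.6 rad 2.6 z 1.0
('off', np.float64(0.0085)) push 13.4 rad 1.8 z 0.8
('off', np.float64(0.009)) push 14.7 rad 3.4 z 1.8
('off', np.float64(0.0095)) push 15.0 rad 2.9 z 1.4
('off', np.float64(0.01)) push 15.6 rad 3.7 z 2.2
21.6833
```

View pics/w4.png

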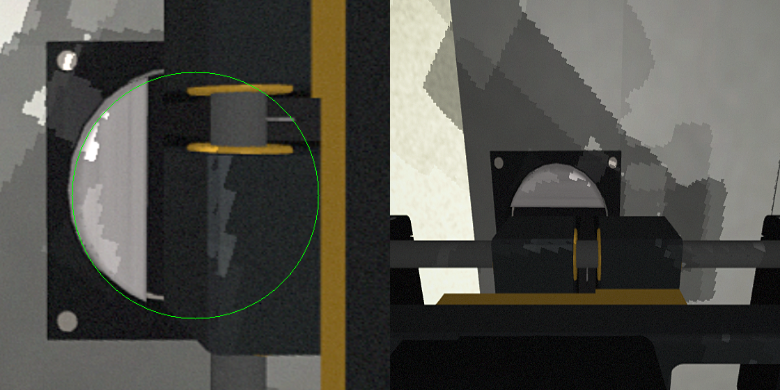

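The slot edge is vertical in the rectified view (x≈147), and force builds steadily against the stop. I back off to the slot's middle, lift clear and inspect.

```bash
python3 - <<'E'
from h import *
from plant import robot,read_camera
S=cover_pt(0.0,.178,0,0);S[2]=.0905+.019;r=.023;f=1.571
robot.move_l(S+r*e_(f)+.0005*m_(f),speed=.04)
print(robot.current_contact_force().round(1))
robot.move_l(S+r*e_(f)+.0005*m_(f)+[0,0,.09],speed=.1)
robot.reach(S+[-.04,-.0,.14],ori(.29));robot.hold(.1);print(robot.current_t(),robot.current_contact_force().round(1))
o=[]
for n in("wrist","scene"):
    c=read_camera(n);np.savez(f"pics/{n}5.npz",**c);R=rectify(c,0.)
    g=cv2.cvtColor(R,cv2.COLOR_BGR2GRAY);R=cv2.convertScaleAbs(R,alpha=1.5);cv2.circle(R,(240,240),152,(0,255,0),1);cv2.line(R,(240,60),(240,420),(0,0,255),1);o.append(cv2.resize(R,(390,390)))
    X=cloud(c);L=(X-H)@np.c_[XD,YD,Z]
    m=(c["range_z"]>0)&(L[...,0]<-.02)&(L[...,0]>-.225)&(abs(L[...,1])<.13)&(abs(L[...,1])>.055)&(abs(L[...,2]-.012)<.03)
    P=X[m];nn,d,s=fitplane(P);print(n,m.sum(),'tilt',nn@XD,'lat',nn@YD,'z at edge',(d-nn[:2]@cover_pt(0,.242,0,0)[:2])/nn[2],s)
cv2.imwrite("pics/w5.png",np.hstack(o))
c=read_camera("top");cv2.imwrite("pics/top5.png",c["pixels"][:,:,::-1])
E
```

```text
[-0.5 -0.8  0.6]
24.4917 [-0.1 -0.9  0.2]
wrist 7815 tilt 0.0022333095821525264 lat 4.781696157590966e-06 z at edge 0.09923953181675774 0.0006739875904769474
scene 2770 tilt 0.0042377207214534356 lat -0.000561108947854118 z at edge 0.09766629231222641 0.0017317460796019701
```

View pics/w5.png

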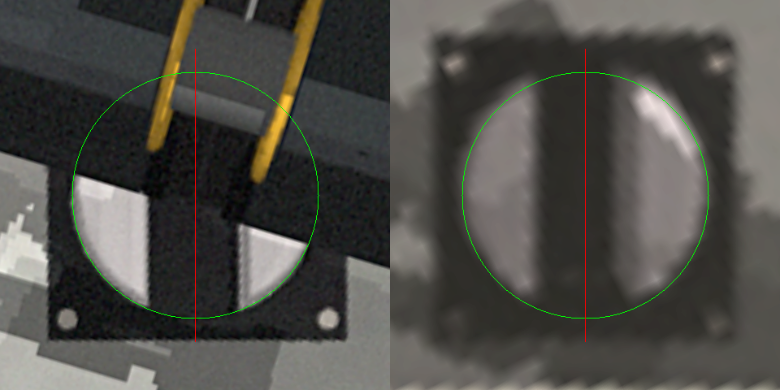

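View pics/top5.png

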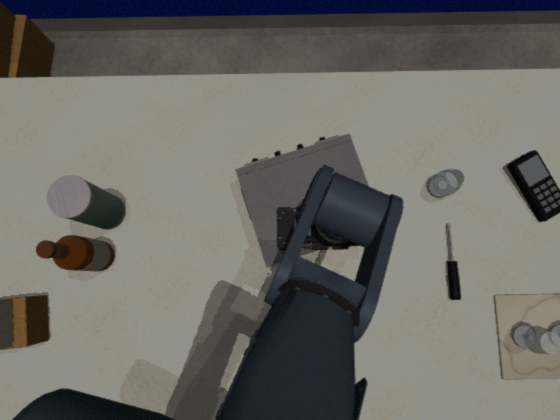

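The slot edges are vertical in both rectified views (x≈148 in the wrist view), square to the free edge. Cover tilt reads 0.002–0.004, against 0.017 if it were unlocked. The bystanders sit at the same pixels as before.

```bash
python3 - <<'E'
from plant import robot,order
print(robot.current_t());order.job_done()
E
```

```text
24.6417
the job is handed in; nothing more can be done
```

The cover is down and locked, with the slot pointing straight at the free edge. I handed the job in at 24.6 s of the 45 s allowed.

- **Push:** I pressed the cover down with the closed fingertips on the plain face right of the fastener, up to about 14 N.
- **Turn:** I set the tips in the slot and turned the disc clockwise from about 0.29 rad to its stop, finishing with about 15 N against the stop. I then lifted clear.
- **One miss:** my first try, twisting at the centre of the slot, did nothing because the tips are slim enough to spin freely there. I pushed the slot wall off-centre instead, and the disc followed exactly.

Last checks, with the robot clear and contact force near zero:
- **Slot:** the wrist and scene cameras both show it square to the free edge.
- **Cover:** tilt reads 0.002 rad in the wrist view and 0.004 in the scene view, against about 0.017 if unlocked. The two views put the edge at 99.2 and 97.7 mm, against 98 mm nominal. These differences are within the camera calibration.
- **Bystanders:** the bottle, tube, glass and screwdriver are in the same places in the top view as at the start.

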